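# Sort stripped device parts into their trays

## Task

Four parts stripped from devices lie on the repair bench: a battery pack, a blower fan and two finned heat sinks. Put each one into the tray that already holds a part of its own kind, lying flat on the tray's floor, the same way up as now and not on top of another part. Lower them in gently without dropping them, and leave the parts already in the trays lying flat there too.

Things in the scene. Friction and masses are not known exactly. Their poses are not given: they have to be found in the camera images.
- battery_center (a point): Loose on the bench: handheld-computer battery pack: black plastic slab 70 x 45 x 20 mm (x, y, z; 0.13 kg) with a plain pale label and four small brass contacts at the +x end of its top. Point: its centre, half-way up (10 mm above its underside); z is up. Best gripped across its 45 mm width (y).
- blower_center (a point): Loose on the bench: blower fan: flat grey housing 62 x 60 x 20 mm (x, y, z; 0.07 kg), round behind (a disc of radius 30 mm about the point x = -1 mm) and squared off at the +x end where the air outlet is, with a round inlet showing a black bladed wheel in the top. Point: its centre, half-way up (10 mm above its underside); z is up. Best gripped across its 60 mm width (y).
- sink_a_center (a point): Loose on the bench: one of two alike; heat sink: bare aluminium block 45 x 45 x 22 mm (0.07 kg) with nine upright fins running along its x. Point: its centre, half-way up (11 mm above its underside); z is up. Grip across x or y.
- sink_b_center (a point): Loose on the bench: the other of the two; heat sink: bare aluminium block 45 x 45 x 22 mm (0.07 kg) with nine upright fins running along its x. Point: its centre, half-way up (11 mm above its underside); z is up. Grip across x or y.
- tray_batteries: Tray for battery packs: a shallow blue open tray, 140 mm (x) by 220 mm (y) and 30 mm high outside, walls and floor 4 mm thick (inside 132 x 212 mm, 26 mm deep), fixed to the bench. Origin: centre of its underside, on the bench; y runs along its length. All three trays are alike; this is the one with a battery pack lying in it near its -y end.
- tray_blowers: Tray for blowers: a shallow blue open tray, 140 mm (x) by 220 mm (y) and 30 mm high outside, walls and floor 4 mm thick (inside 132 x 212 mm, 26 mm deep), fixed to the bench. Origin: centre of its underside, on the bench; y runs along its length. All three trays are alike; this is the one with a blower lying in it near its +y end.
- tray_sinks: Tray for heat sinks: a shallow blue open tray, 140 mm (x) by 220 mm (y) and 30 mm high outside, walls and floor 4 mm thick (inside 132 x 212 mm, 26 mm deep), fixed to the bench. Origin: centre of its underside, on the bench; y runs along its length. All three trays are alike; this is the one with a heat sink lying in it near its -y end; there is room for two more in a row along y.
- sorted_battery_center (a point): Already sorted, loose in the battery tray, its length roughly along the tray's: handheld-computer battery pack: black plastic slab 70 x 45 x 20 mm (x, y, z; 0.13 kg) with a plain pale label and four small brass contacts at the +x end of its top. Point: its centre, half-way up (10 mm above its underside); z is up.
- sorted_blower_center (a point): Already sorted, loose in the blower tray, its outlet roughly along the tray's length: blower fan: flat grey housing 62 x 60 x 20 mm (x, y, z; 0.07 kg), round behind (a disc of radius 30 mm about the point x = -1 mm) and squared off at the +x end where the air outlet is, with a round inlet showing a black bladed wheel in the top. Point: its centre, half-way up (10 mm above its underside); z is up.
- sorted_sink_center (a point): Already sorted, loose in the heat-sink tray: heat sink: bare aluminium block 45 x 45 x 22 mm (0.07 kg) with nine upright fins running along its x. Point: its centre, half-way up (11 mm above its underside); z is up.
Things that resemble listed ones, but are neither listed nor needed, are in the scene too. What is shaped like the part that bears battery_center but green or red is not meant.

How it is judged:
At the end, for the whole second after the job is handed in: The battery, the blower, both heat sinks and the three parts that were in the trays at the start all lie at rest (below 0.02 m/s) in the tray of their kind: centre inside the tray's walls and 6 to 21 mm above its underside (on the floor), right way up, tilted less than 0.15 rad (x of battery_center in the frame of tray_batteries between -0.066 and 0.066 m and y of battery_center in the frame of tray_batteries between -0.106 and 0.106 m and z of battery_center in the frame of tray_batteries between 0.006 and 0.021 m and angle between each of battery_center, blower_center, sink_a_center, sink_b_center, sorted_battery_center, sorted_blower_center, sorted_sink_center's own z axis and vertical below 0.15 rad and linear speed of each of battery, blower, sink_a, sink_b, sorted_battery, sorted_blower, sorted_sink below 0.02 m/s and x of blower_center in the frame of tray_blowers between -0.066 and 0.066 m and y of blower_center in the frame of tray_blowers between -0.106 and 0.106 m and z of blower_center in the frame of tray_blowers between 0.006 and 0.021 m and x of sink_a_center in the frame of tray_sinks between -0.066 and 0.066 m and y of sink_a_center in the frame of tray_sinks between -0.106 and 0.106 m and z of sink_a_center in the frame of tray_sinks between 0.006 and 0.021 m and x of sink_b_center in the frame of tray_sinks between -0.066 and 0.066 m and y of sink_b_center in the frame of tray_sinks between -0.106 and 0.106 m and z of sink_b_center in the frame of tray_sinks between 0.006 and 0.021 m and x of sorted_battery_center in the frame of tray_batteries between -0.066 and 0.066 m and y of sorted_battery_center in the frame of tray_batteries between -0.106 and 0.106 m and z of sorted_battery_center in the frame of tray_batteries between 0.006 and 0.021 m and x of sorted_blower_center in the frame of tray_blowers between -0.066 and 0.066 m and y of sorted_blower_center in the frame of tray_blowers between -0.106 and 0.106 m and z of sorted_blower_center in the frame of tray_blowers between 0.006 and 0.021 m and x of sorted_sink_center in the frame of tray_sinks between -0.066 and 0.066 m and y of sorted_sink_center in the frame of tray_sinks between -0.106 and 0.106 m and z of sorted_sink_center in the frame of tray_sinks between 0.006 and 0.021 m); the robot touches nothing.
It fails at once if the battery is dropped or flung: it moves faster than 0.9 m/s with no finger touching it (a free fall of about 40 mm) (linear speed of battery above 0.9 m/s and contact force between battery and the fingers below 0.01 N).
It fails at once if the blower is dropped or flung: it moves faster than 0.9 m/s with no finger touching it (a free fall of about 40 mm) (linear speed of blower above 0.9 m/s and contact force between blower and the fingers below 0.01 N).
It fails at once if the first heat sink is dropped or flung: it moves faster than 0.9 m/s with no finger touching it (a free fall of about 40 mm) (linear speed of sink_a above 0.9 m/s and contact force between sink_a and the fingers below 0.01 N).
It fails at once if the second heat sink is dropped or flung: it moves faster than 0.9 m/s with no finger touching it (a free fall of about 40 mm) (linear speed of sink_b above 0.9 m/s and contact force between sink_b and the fingers below 0.01 N).
It also fails if it takes over 96 s, if anything falls off the work surface, if the arm or the gripper's body presses on something with over 40 N, if the wrist force passes 120 N, or if a joint passes its speed limit or range.

## Robot

A 7-joint arm with a two-finger parallel gripper is mounted at the origin on the work surface. World frame = base frame: x ahead of the robot, y to its left, z up, the work surface at z = 0. Lengths are in m, angles in rad, forces in N, time in s.
With the tool pointing down it reaches from about 0.4 to 0.875 m from the base axis. Payload 6.5 kg.
Tool frame: the origin (TCP) lies at the very end of the fingers, on their centre line; the grasp point (between the pads) lies 19 mm behind it; y points along the fingers, x is the direction in which the jaws open and shut, and the axes are right-handed (so a half turn about y gives the same grasp; the last joint's range is limited). The gripper opens to 85 mm and grips with 20 to 120 N. Pads are 22 mm wide; open, the fingers measure 114 mm over their backs; the gripper's body (76 mm by 85 mm) begins 54 mm behind the grasp point. The pads swing forward as they close: fully open they stand 13 mm farther back than shut.
Start: joints at [1.055, 0.536, -0.004, 1.538, 0.003, 1.067, -0.071], TCP at [0.283, -0.585, 0.231] pointing down, gripper open.
Joint ranges: [-2.7, 2.7], [-0.37, 2.16], [-1.27, 1.26], [0.24, 2.4], [-1.31, 4.45], [0.19, 1.91], [-2.76, 2.76]. Speed limits (rad/s): [2.39, 2.39, 3.14, 3.14, 3.14, 3.14, 3.14].

## Interface

Orientations are given as a unit quaternion [w, x, y, z].
In Python, from rig import r, get_image, job gives the robot as it stands.
- The arm moves only by the shell command python3 -m crank 'ROWS' [FORCE]. ROWS is JSON, one flat list of numbers, 7 for each row, row after row: the shift along the tool's x, y, z in units of 30 mm (1.0 is 30 mm), then the turn, a rotation vector about the tool's x, y, z in units of 8 degrees (1.0 is 8 degrees), then the finger opening in mm, from 0 to 85.4. A call has 1 to 20 rows; each row shifts and turns the commanded pose from where the row before left it, along the tool's axes as they then stand; what a row does not reach is not made up. A row lasts 1/10 s, in which the tool goes at most 50 mm and 8.59 degrees, less where a joint would pass 70% of its speed; a pose out of reach is approached as far as the arm can. A call is refused whole if a number of a shift passes 1 or a number of a turn 1, either way. A call with a gripper value outside its range is refused whole. The fingers move at their own pace and stop on an object; FORCE is the grip in N (left out, the last holds). Time passes only in rows, so rows that do not move let the fingers close. It gives the time, the measured TCP pose, the force and the opening at its end, in the units of the state.
- r.get_state(): the state, without advancing time (a new reading comes with each control period).
- get_image(name): name is "scene" or "top" or "wrist"; returns a dict with "frame" (400x640x3 uint8, blue, green, red), "vertical_fov" (degrees; the focal length in pixels is half the picture's height over the tangent of half this angle, whatever the lens; pixels are square), "cx", "cy" (the principal point, pixels), "xyz" and "orientation" of the camera in the world; the wrist camera has in their place "mount" (4x4, takes a point from camera to tool coordinates, whose origin is the TCP and whose axes are the tool frame's). Camera axes: x right, y down, z forward; pixel columns grow to the right and rows downward; lengths in m; the calibration is good to about 2 mm. A picture is of the moment at which its call begins: read the wrist's pose just before it. There is no depth.
- job.sign_off(): hands the job in, once; it reports no verdict.
The state is a dict: "time_s": time; "joints": joint angles; "qvel": joint speeds; "joint_torque": joint torques, N m; "ee_pos": TCP position; "tcp_rot": TCP orientation; "force": force on the tool from outside, world axes, zero at the start; "ft_torque": the same for the moment, N m; "width": finger opening in m.
Only numpy, scipy, OpenCV 4.12 (cv2) and the standard library are available. Lean on these libraries where they do the work, as an engineer would, in place of code of your own. Each camera call takes 0.05 s, during which the arm holds its last target.

## Working session

There is one attempt and no reset: what is moved stays moved. The work goes in short steps, Python scripts to look and compute and a shell command to move; the robot and the scene stay as the last step left them, time stands still between calls to the robot, and variables do not carry over. Pictures are saved under pics/ and viewed, and the job is handed in when it is done.

```bash
ls; mkdir -p pics; python3 - <<'E'
from rig import r,get_image,job
import cv2
print(r.get_state())
for n in("scene","top","wrist"):
    d=get_image(n);cv2.imwrite(f"pics/{n}0.png",d["frame"]);print({k:v for k,v in d.items() if k!="frame"})
E
```

```text
pics
{'time_s': 0.0, 'joints': array([ 1.0548036 ,  0.53718351, -0.00441373,  1.53886603,  0.00257463,
        1.06732866, -0.07122725]), 'qvel': array([-0.00031508, -0.00099339,  0.00021589,  0.00074617,  0.00030146,
        0.00090406,  0.00029917]), 'joint_torque': array([ 9.13750500e-04, -5.83404672e+01,  1.04880162e+00, -2.59099782e+01,
        1.22456034e-02,  9.63481347e-03,  1.18786357e-06]), 'ee_pos': array([ 0.2823032 , -0.5847836 ,  0.23040487]), 'tcp_rot': array([ 0.59921062, -0.59861561,  0.376457  , -0.37534799]), 'force': array([ 1.22869533,  1.3251461 , -0.17996074]), 'ft_torque': array([-0.04371129,  0.02192138,  0.00338845]), 'width': 0.08529490250409029}
{'vertical_fov': 44.393806004850056, 'cx': 316.80483558635586, 'cy': 203.07957257162874, 'xyz': array([0.98219023, 0.79851384, 0.79027719]), 'orientation': array([-0.12289159,  0.23625557,  0.8706362 , -0.41361042])}
{'vertical_fov': 52.05157932453158, 'cx': 314.37112142003434, 'cy': 199.17181274316962, 'xyz': array([ 0.35228837, -0.01431763,  1.08462326]), 'orientation': array([-0.05018111,  0.70930006, -0.7020871 ,  0.03806548])}
{'vertical_fov': 67.75483999667158, 'cx': 319.70260529024745, 'cy': 200.5101877416558, 'mount': array([[ 9.99999270e-01,  6.40886976e-04, -1.02454595e-03,
        -7.84998052e-04],
       [ 1.16564595e-03, -2.87801785e-01,  9.57689289e-01,
        -1.42256910e-01],
       [ 3.18904441e-04, -9.57689784e-01, -2.87802322e-01,
         7.31842388e-02],
       [ 0.00000000e+00,  0.00000000e+00,  0.00000000e+00,
         1.00000000e+00]])}
```

View pics/scene0.png

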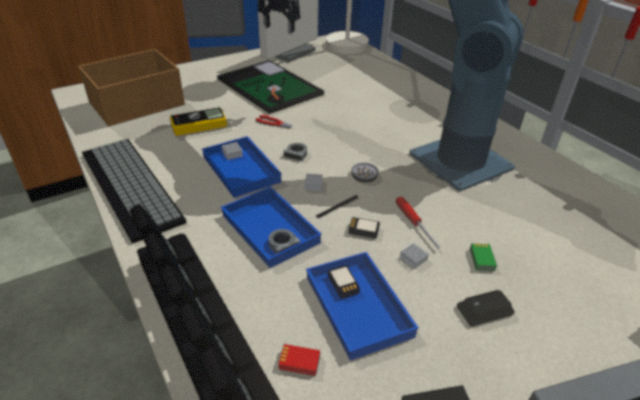

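View pics/top0.png

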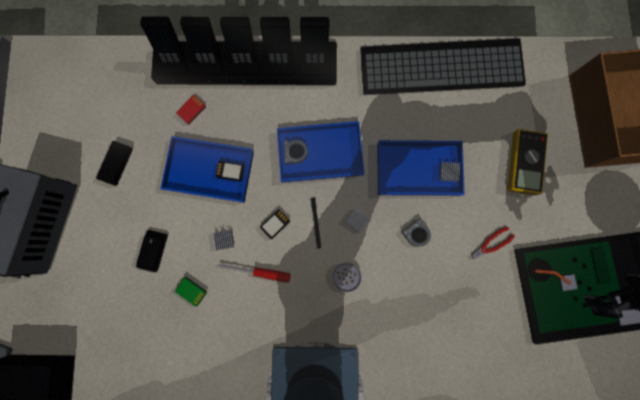

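View pics/wrist0.png

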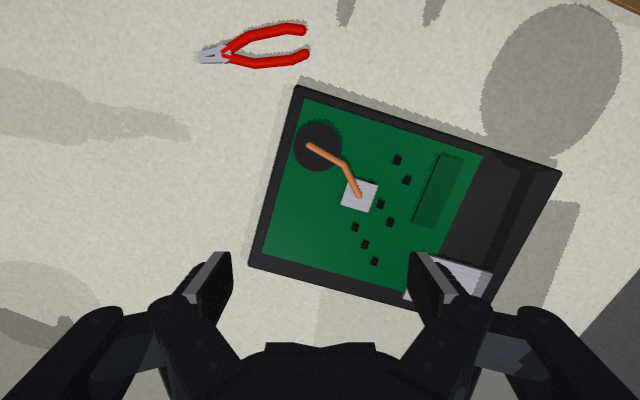

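The top view shows these candidates:
- **Battery:** (275,223) is black with a pale label. Green (190,290) and red (190,109) are excluded by colour, and the black boxes at (115,162) and (152,250) are the wrong size and have no label.
- **Sinks:** (223,238) and (355,221) are square. The round item at (347,277) is not a sink.
- **Blower:** (416,232).
- **Trays:** batteries at (208,168), blowers at (320,151), sinks at (421,167).

I'll confirm these in enlarged crops and measure them.

```bash
cat > h.py <<'E'
from rig import r,get_image,job
import cv2,numpy as np
from scipy.spatial.transform import Rotation as R
def cam(d,st=None):
    f=200/np.tan(np.radians(d["vertical_fov"]/2))
    if "mount" in d:
        T=np.eye(4);T[:3,:3]=R.from_quat(st["tcp_rot"],scalar_first=True).as_matrix();T[:3,3]=st["ee_pos"]
        M=T@d["mount"]; return f,d["cx"],d["cy"],M[:3,:3],M[:3,3]
    return f,d["cx"],d["cy"],R.from_quat(d["orientation"],scalar_first=True).as_matrix(),np.array(d["xyz"])
def plane(c,uv,z):
    f,cx,cy,Rm,p=c
    uv=np.atleast_2d(uv).astype(float)
    v=np.c_[(uv[:,0]-cx)/f,(uv[:,1]-cy)/f,np.ones(len(uv))]@Rm.T
    return p+v*((z-p[2])/v[:,2])[:,None]
def proj(c,P):
    f,cx,cy,Rm,p=c
    q=(np.atleast_2d(P)-p)@Rm
    return np.c_[q[:,0]/q[:,2]*f+cx,q[:,1]/q[:,2]*f+cy]
E
python3 - <<'E'
from h import *
im=cv2.imread("pics/top0.png")
cs=[(275,223),(223,238),(355,221),(416,232),(230,170),(347,277),(295,151),(450,170)]
t=[cv2.resize(im[y-25:y+25,x-25:x+25],(200,200),interpolation=cv2.INTER_CUBIC) for x,y in cs]
cv2.imwrite("pics/crops0.png",np.vstack([np.hstack(t[:4]),np.hstack(t[4:])]))
E
```

```text
(no output)
```

View pics/crops0.png

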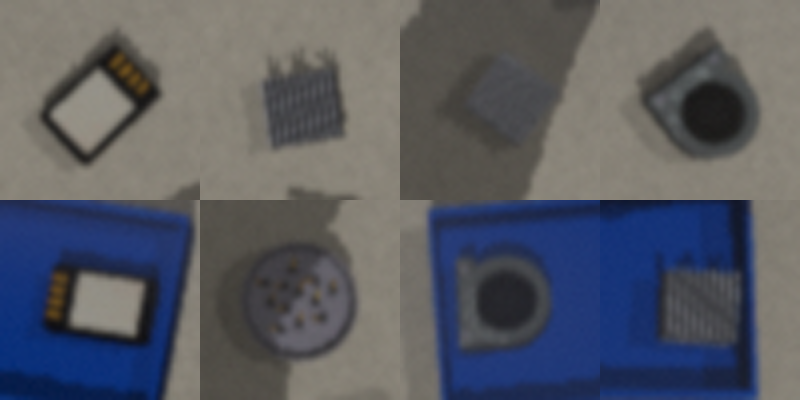

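The crops confirm it: the black battery has four brass contacts, both sinks are square and finned, the blower has a round inlet, and the round perforated item is not a sink. Next I'll cast the corner pixels and the blue tray masks onto their height planes.

```bash
python3 - <<'E'
from h import *
im=cv2.imread("pics/top0.png");d=get_image("top");c=cam(d)
def pts(ctr,l): return np.array(ctr)-25+np.array(l)/4.-0.5+0.125
O={"bat":((275,223),[(118,46),(160,95),(87,164),(42,115)],.02),
"sinkA":((223,238),[(64,82),(138,68),(145,136),(71,149)],.022),
"sinkB":((355,221),[(99,50),(158,92),(125,140),(68,100)],.022),
"sbat":((230,170),[(48,64),(155,76),(150,144),(42,128)],.024),
"ssink":((450,170),[(65,68),(140,70),(140,144),(60,140)],.026)}
for k,(ct,l,z) in O.items():
    P=plane(c,pts(ct,l),z)[:,:2];e=np.roll(P,-1,0)-P
    print(k,P.mean(0).round(4),"len",np.linalg.norm(e,axis=1).round(3),"ang",np.degrees(np.arctan2(e[:,1],e[:,0])).round(0))
for k,ct,l,z in (("blow",(416,232),[(43,97),(108,55)],.02),("blow circ",(416,232),[(110,112)],.02),("sblow",(295,151),[(57,62),(57,150)],.024),("sblowc",(295,151),[(107,100)],.024)):
    print(k,plane(c,pts(ct,l),z)[:,:2].round(4))
hsv=cv2.cvtColor(im,cv2.COLOR_BGR2HSV)
m=cv2.inRange(hsv,(105,130,40),(125,255,255));m=cv2.morphologyEx(m,cv2.MORPH_CLOSE,np.ones((9,9)))
for q in cv2.findContours(m,cv2.RETR_EXTERNAL,cv2.CHAIN_APPROX_NONE)[0]:
    if cv2.contourArea(q)<2000: continue
    a=cv2.approxPolyDP(cv2.convexHull(q),8,True)[:,0]
    P=plane(c,a,.03)[:,:2];e=np.roll(P,-1,0)-P
    rc=cv2.minAreaRect(plane(c,cv2.convexHull(q)[:,0],.03)[:,:2].astype(np.float32)*1000)
    print("tray",a.tolist(),P.round(3).tolist(),np.linalg.norm(e,axis=1).round(3),np.degrees(np.arctan2(e[:,1],e[:,0])).round(0),rc)
E
```

```text
bat [0.4202 0.1063] len [0.042 0.065 0.044 0.067] ang [-139.  134.   44.  -47.]
sinkA [0.3773 0.2384] len [0.049 0.044 0.049 0.044] ang [ -79. -172.  101.    8.]
sinkB [ 0.4335 -0.1085] len [0.047 0.038 0.045 0.038] ang [-125.  146.   55.  -32.]
sbat [0.56   0.2303] len [0.072 0.046 0.073 0.043] ang [-96. 178.  82.  -3.]
ssink [ 0.5626 -0.3489] len [0.049 0.049 0.052 0.048] ang [-91. 178.  88.  -5.]
blow [[ 0.4053 -0.2212]
 [ 0.4329 -0.2636]]
blow circ [[ 0.3961 -0.2641]]
sblow [[0.6403 0.0875]
 [0.5806 0.0863]]
sblowc [[0.6146 0.0538]]
tray [[461, 142], [462, 194], [379, 193], [379, 141]] [[0.639, -0.379], [0.502, -0.377], [0.502, -0.163], [0.641, -0.164]] [0.138 0.214 0.138 0.215] [179.  90.  -0. -90.] ((570.9105834960938, -270.73077392578125), (140.9636688232422, 220.1689453125), 0.3875839412212372)
tray [[172, 137], [251, 149], [243, 200], [161, 188]] [[0.648, 0.385], [0.617, 0.174], [0.481, 0.19], [0.51, 0.407]] [0.214 0.137 0.219 0.139] [-98. 173.  82.  -9.] ((563.062744140625, 288.75103759765625), (222.40640258789062, 142.96592712402344), 81.51140594482422)
tray [[358, 122], [362, 174], [281, 180], [279, 128]] [[0.692, -0.109], [0.552, -0.119], [0.534, 0.092], [0.674, 0.101]] [0.14  0.212 0.14  0.21 ] [-176.   95.    3.  -85.] ((612.6107788085938, -8.758895874023438), (145.08558654785156, 217.04666137695312), 5.706268310546875)
```

```bash
cat > goto.py <<'E'
import sys
from h import *
# x y z jawdeg : shifts in present tool axes (do first), then turn (units), tool y kept down
def plan(x,y,z,jaw):
    s=r.get_state();Q=R.from_quat(s["tcp_rot"],scalar_first=True);M=Q.as_matrix()
    best=None
    for a in (jaw,jaw+180):
        a=np.radians(a);X=np.array([np.cos(a),np.sin(a),0]);Y=np.array([0,0,-1.]);T=np.c_[X,Y,np.cross(X,Y)]
        rv=(Q.inv()*R.from_matrix(T)).as_rotvec()
        print("jaw",np.degrees(a).round(0),"turn units",(np.degrees(rv)/8).round(2),"j7",s["joints"][6].round(2))
    d=np.array([x,y,z])-s["ee_pos"]
    print("t",s["time_s"],"pos",s["ee_pos"].round(4),"jawnow",np.degrees(np.arctan2(M[1,0],M[0,0])).round(1),"w",s["width"].round(4),"F",s["force"].round(1))
    print("shift first, present axes:",(M.T@d/.03).round(2)," shift in final axes:",[(T.T@d/.03).round(2),"(for last jaw)"])
plan(*map(float,sys.argv[1:5]))
E
python3 goto.py 0.402 -0.258 0.15 -55
```

```text
jaw -55.0 turn units [ 0.   -1.15 -0.01] j7 -0.07
jaw 125.0 turn units [1.000e-02 2.135e+01 0.000e+00] j7 -0.07Traceback (most recent call last):
  File "goto.py", line 14, in <module>
    plan(*map(float,sys.argv[1:5]))
    ~~~~^^^^^^^^^^^^^^^^^^^^^^^^^^^
  File "goto.py", line 12, in plan
    print("t",s["time_s"],"pos",s["ee_pos"].round(4),"jawnow",np.degrees(np.arctan2(M[1,0],M[0,0])).round(1),"w",s["width"].round(4),"F",s["force"].round(1))
                                                                                                                 ^^^^^^^^^^^^^^^^
AttributeError: 'float' object has no attribute 'round'
```

```bash
sed -i 's/s\["width"\].round(4)/round(s["width"],4)/; s/,"(for last jaw)"//' goto.py; python3 goto.py 0.402 -0.258 0.15 -55
```

```text
jaw -55.0 turn units [ 0.   -1.15 -0.01] j7 -0.07
jaw 125.0 turn units [1.000e-02 2.135e+01 0.000e+00] j7 -0.07
t 0.2 pos [ 0.2824 -0.585   0.2307] jawnow -64.2 w 0.0852 F [ 0.5 -0.  -0.5]
shift first, present axes: [-8.08  2.7   8.33]  shift in final axes: [array([ 6.64,  2.69, -9.52])]
```

```bash
python3 -m crank '[-0.8,0,0.8,0,0,0,85, -0.8,0,0.8,0,0,0,85, -0.8,0,0.8,0,0,0,85, -0.8,0.3,0.8,0,0,0,85, -0.8,0.3,0.8,0,0,0,85, -0.8,0.3,0.8,0,0,0,85, -0.8,0.4,0.8,0,0,0,85, -0.8,0.4,0.9,0,0,0,85, -0.8,0.5,0.9,0,0,0,85, -0.9,0.5,0.9,0,0,0,85, 0,0,0,0,-0.6,0,85, 0,0,0,0,-0.6,0,85, 0,0,0,0,0,0,85, 0,0,0,0,0,0,85]' 40
python3 - <<'E'
from h import *
s=r.get_state();d=get_image("wrist");cv2.imwrite("pics/w1.png",d["frame"]);print(s["ee_pos"],s["tcp_rot"])
E
```

```text
time_s: 1.6
ee_pos: [0.4011, -0.2585, 0.1503]
tcp_rot: [-0.628, 0.628, -0.325, 0.325]
force: [-0.6, 0.8, -1.0]
width: 0.0854
[ 0.40107074 -0.25846397  0.1503074 ] [-0.62782563  0.62783924 -0.32530515  0.32531434]
```

View pics/w1.png

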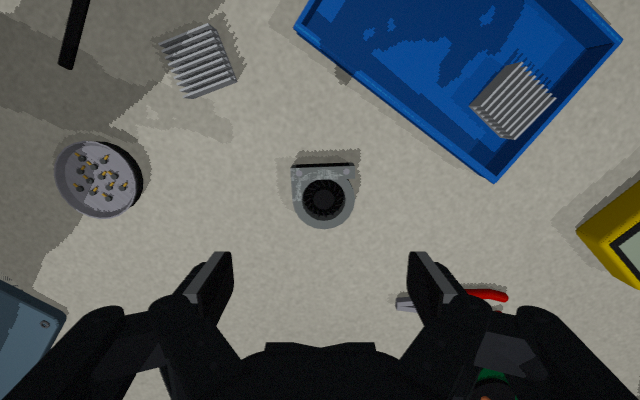

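The wrist view shows the blower with outlet corners at (292,166) and (354,163) and its disc near (323,199). Sink B is at (198,60), the sink tray is at upper right, and its sorted sink is at (512,100).

```bash
cat > wl.py <<'E'
from h import *
def look(name):
    s=r.get_state();d=get_image("wrist");cv2.imwrite(f"pics/{name}.png",d["frame"]);return cam(d,s),d["frame"]
E
python3 - <<'E'
from h import *
s=r.get_state();d=get_image("wrist");im=d["frame"];c=cam(d,s)
for x,y,h,n in((323,190,60,"a"),(198,62,60,"b"),(512,100,60,"c")):
    pass
crop=[cv2.resize(im[max(0,y-60):max(0,y-60)+120,x-60:x+60],(260,260),interpolation=cv2.INTER_CUBIC) for x,y in((323,195),(198,60),(512,100))]
cv2.imwrite("pics/w1c.png",np.hstack(crop))
print("tcp down",proj(c,[s["ee_pos"][0],s["ee_pos"][1],0.02]))
def an(n,l,z):
    P=plane(c,l,z)[:,:2];e=np.roll(P,-1,0)-P
    print(n,P.round(4).tolist(),P.mean(0).round(4),np.linalg.norm(e,axis=1).round(3),np.degrees(np.arctan2(e[:,1],e[:,0])).round(1))
an("blower edge",[(292,166),(354,163)],.02);an("inlet",[(323,199)],.02)
an("traycorner",[(621,40),(494,183),(294,29)],.03)
E
```

```text
tcp down [[320.83295257 191.86456121]]
blower edge [[0.4059, -0.2225], [0.4411, -0.2676]] [ 0.4235 -0.2451] [0.057 0.057] [-52. 128.]
inlet [[0.3965, -0.2643]] [ 0.3965 -0.2643] [0.] [0.]
traycorner [[0.6419, -0.3791], [0.5004, -0.38], [0.4991, -0.1633]] [ 0.5471 -0.3075] [0.142 0.217 0.259] [-179.6   90.3  -56.5]
```

View pics/w1c.png

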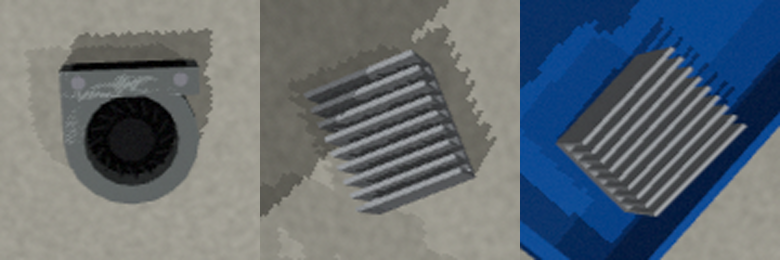

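```bash
python3 goto.py 0.398 -0.264 0.0 -53
```

```text
jaw -53.0 turn units [-0.   -0.22  0.  ] j7 -0.56
jaw 127.0 turn units [-0.   22.28 -0.  ] j7 -0.56
t 1.7 pos [ 0.4011 -0.2586  0.1504] jawnow -54.8 w 0.0849 F [-0.3 -0.5 -0.1]
shift first, present axes: [ 0.09  5.01 -0.19]  shift in final axes: [array([-0.08,  5.01,  0.19])]
```

```bash
python3 -m crank '[0.1,0.9,-0.2,0,-0.2,0,85, 0,0.9,0,0,0,0,85, 0,0.9,0,0,0,0,85, 0,0.8,0,0,0,0,85, 0,0.6,0,0,0,0,85, 0,0.4,0,0,0,0,85, 0,0.3,0,0,0,0,85, 0,0.1,0,0,0,0,85, 0,0,0,0,0,0,85, 0,0,0,0,0,0,50, 0,0,0,0,0,0,50, 0,0,0,0,0,0,50, 0,0,0,0,0,0,50, 0,0,0,0,0,0,50, 0,0,0,0,0,0,50]' 40
python3 - <<'E'
from wl import *
look("w2")
E
```

```text
time_s: 3.2
ee_pos: [0.3984, -0.2644, 0.0042]
tcp_rot: [-0.633, 0.633, -0.315, 0.316]
force: [-2.1, 0.9, 6.6]
width: 0.0586
```

View pics/w2.png

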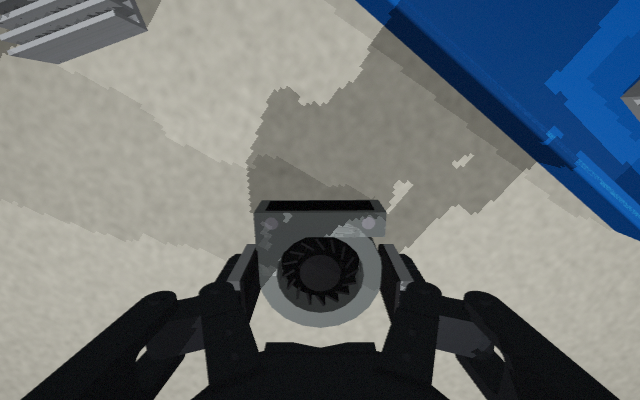

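```bash
python3 -m crank '[0,-0.3,0,0,0,0,50, 0,-0.6,0,0,0,0,50, 0,-0.9,0,0,0,0,50, 0,-0.9,0,0,0,0,50, 0,-0.9,0,0,0,0,50, 0,-0.4,0,0,0,0,50, 0,0,0,0,0,0,50]' 40
python3 - <<'E'
from wl import *
look("w3")
E
python3 goto.py 0.6167 -0.0535 0.12 5
```

```text
time_s: 3.95
ee_pos: [0.399, -0.2649, 0.125]
tcp_rot: [-0.633, 0.633, -0.314, 0.317]
force: [-0.6, 0.2, -0.6]
width: 0.0589
jaw 5.0 turn units [ 0.   -7.25  0.01] j7 -0.53
jaw 185.0 turn units [-1.000e-02  1.525e+01  0.000e+00] j7 -0.53
t 4.0 pos [ 0.3982 -0.2644  0.1237] jawnow -53.0 w 0.0584 F [-0.5  0.8 -1.9]
shift first, present axes: [-1.24  0.12 10.05]  shift in final axes: [array([-7.87,  0.12, -6.37])]
```

View pics/w3.png

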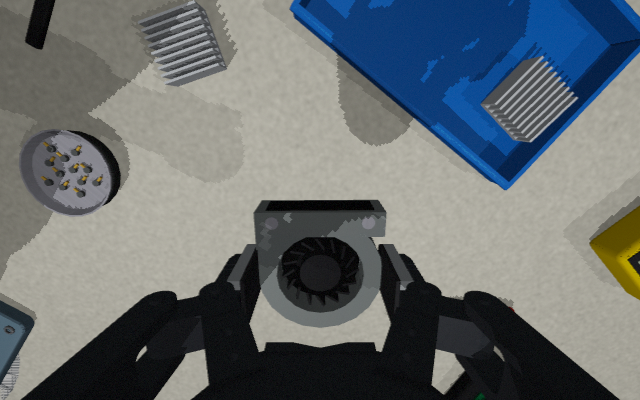

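```bash
python3 -m crank '[-0.1,0,0.4,0,0,0,50, -0.1,0,0.8,0,0,0,50, -0.1,0,0.9,0,0,0,50, -0.1,0,0.9,0,0,0,50, -0.1,0,0.9,0,0,0,50, -0.1,0,0.9,0,0,0,50, -0.1,0,0.9,0,0,0,50, -0.1,0,0.9,0,0,0,50, -0.1,0,0.9,0,0,0,50, -0.1,0,0.9,0,0,0,50, -0.1,0,0.9,0,0,0,50, -0.1,0,0.75,0,0,0,50, 0,0,0,0,-0.5,0,50, 0,0,0,0,-0.9,0,50, 0,0,0,0,-0.9,0,50, 0,0,0,0,-0.9,0,50, 0,0,0,0,-0.9,0,50, 0,0,0,0,-0.9,0,50, 0,0,0,0,-0.9,0,50, 0,0,0,0,-0.9,0,50]' 40
python3 -m crank '[0,0,0,0,-0.45,0,50,0,0,0,0,0,0,50]'
python3 - <<'E'
from wl import *
look("w4")
E
```

```text
time_s: 6.0
ee_pos: [0.6164, -0.0525, 0.1213]
tcp_rot: [0.707, -0.707, -0.01, 0.012]
force: [-0.4, 0.1, -0.6]
width: 0.0584
time_s: 6.2
ee_pos: [0.6164, -0.0528, 0.1214]
tcp_rot: [0.707, -0.706, -0.03, 0.032]
force: [-0.5, 0.2, -0.7]
width: 0.0587
```

View pics/w4.png

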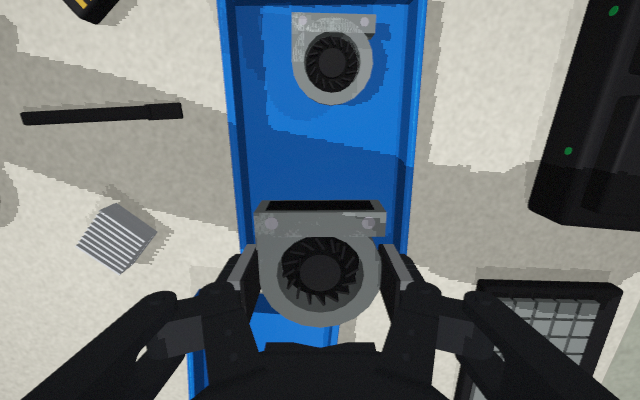

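```bash
python3 - <<'E'
from wl import *
c,_=look("tmp")
P=plane(c,[(218,0),(239,235),(427,0),(409,235)],.03)[:,:2];print(P.round(4))
print("sorted disc near edge",plane(c,[(332,104)],.024)[0][:2].round(4))
s=r.get_state();T=R.from_quat(s["tcp_rot"],scalar_first=True).as_matrix()
Q=np.r_[P-s["ee_pos"][:2]]@T[:2,[0,2]];print("tool x,z",Q.round(4))
E
```

```text
[[ 0.5339  0.0875]
 [ 0.5498 -0.0853]
 [ 0.6761  0.0997]
 [ 0.6936 -0.0727]]
sorted disc near edge [0.6184 0.027 ]
tool x,z [[-0.0704  0.1472]
 [-0.0694 -0.0264]
 [ 0.0723  0.1472]
 [ 0.0749 -0.0261]]
```

```bash
python3 -m crank '[0,0.5,0,0,0,0,50, 0,0.8,0,0,0,0,50, 0,0.8,0,0,0,0,50, 0,0.6,0,0,0,0,50, 0,0.4,0,0,0,0,50, 0,0.3,0,0,0,0,50, 0,0.2,0,0,0,0,50, 0,0.07,0,0,0,0,50, 0,0.05,0,0,0,0,50, 0,0,0,0,0,0,50]'
```

```text
time_s: 7.3
ee_pos: [0.6176, -0.0541, 0.0121]
tcp_rot: [-0.706, 0.706, 0.031, -0.03]
force: [-0.6, -0.8, -0.8]
width: 0.0582
```

```bash
python3 -m crank '[0,0.08,0,0,0,0,50, 0,0.05,0,0,0,0,50, 0,0,0,0,0,0,50, 0,0,0,0,0,0,50]'
```

```text
time_s: 7.7
ee_pos: [0.6175, -0.0541, 0.0083]
tcp_rot: [-0.706, 0.707, 0.031, -0.03]
force: [-2.1, -0.3, 5.6]
width: 0.0588
```

Contact is 5.6 N at TCP z 8.3 mm, so the blower is on the floor. I'll open a little and lift.

```bash
python3 -m crank '[0,0,0,0,0,0,72, 0,0,0,0,0,0,72, 0,0,0,0,0,0,72, 0,-0.2,0,0,0,0,72, 0,-0.5,0,0,0,0,72, 0,-0.9,0,0,0,0,72, 0,-0.9,0,0,0,0,72, 0,-0.9,0,0,0,0,72,0,-0.9,0,0,0,0,72, 0,-0.5,0,0,0,0,80, 0,0,0,0,0,0,80]'
python3 - <<'E'
from wl import *
look("w5")
E
python3 goto.py 0.434 -0.1085 0.15 -32
```

```text
time_s: 8.8
ee_pos: [0.6189, -0.0541, 0.1547]
tcp_rot: [-0.706, 0.707, 0.032, -0.029]
force: [0.5, 0.1, -1.1]
width: 0.0799
jaw -32.0 turn units [-0.    4.62  0.01] j7 -0.14
jaw 148.0 turn units [  0.02 -17.88   0.  ] j7 -0.14
t 8.85 pos [ 0.6178 -0.0542  0.1527] jawnow 5.0 w 0.0799 F [ 0.2  0.6 -0.7]
shift first, present axes: [-6.26  0.08 -1.27]  shift in final axes: [array([4.23, 0.09, 4.78])]
```

View pics/w5.png

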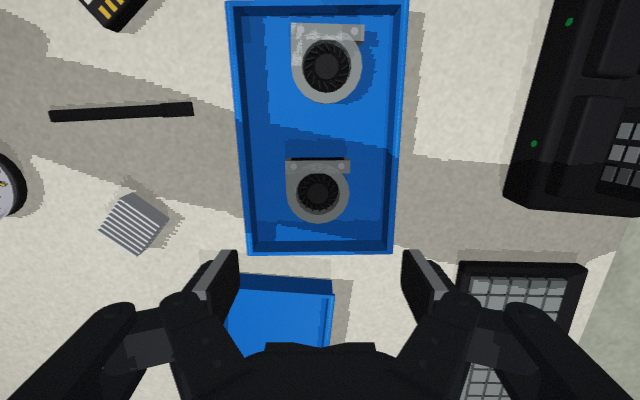

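Both blowers lie flat in the tray at (327,65) and (318,190). Next is sink B.

```bash
python3 -m crank '[-0.9,0,-0.1,0,0,0,85, -0.9,0,-0.2,0,0,0,85, -0.9,0,-0.2,0,0,0,85, -0.9,0,-0.2,0,0,0,85, -0.9,0,-0.2,0,0,0,85, -0.9,0,-0.2,0,0,0,85, -0.85,0,-0.15,0,0,0,85, 0,0,0,0,0.9,0,85, 0,0,0,0,0.9,0,85, 0,0,0,0,0.9,0,85, 0,0,0,0,0.9,0,85, 0,0,0,0,1,0,85, 0,0,0,0,0,0,85, 0,0,0,0,0,0,85]'
python3 - <<'E'
from wl import *
c,im=look("w6")
cv2.imwrite("pics/w6c.png",cv2.resize(im[100:280,200:440],None,fx=3,fy=3,interpolation=cv2.INTER_CUBIC))
E
```

```text
time_s: 10.25
ee_pos: [0.433, -0.1075, 0.151]
tcp_rot: [-0.68, 0.68, -0.193, 0.192]
force: [-0.6, 0.3, 0.2]
width: 0.0851
```

View pics/w6c.png

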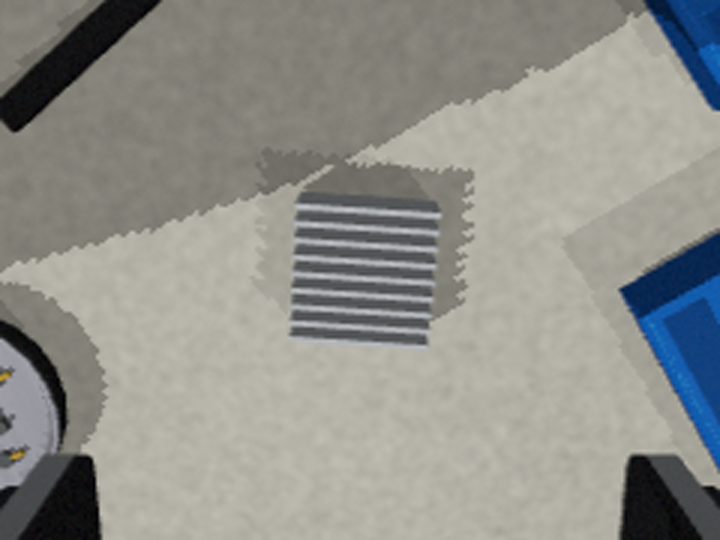

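View pics/w6.png

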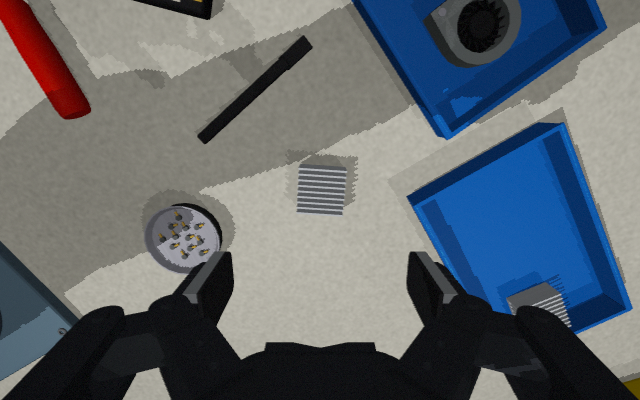

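Sink B top corners in the crop are (299,202), (440,210), (428,346) and (291,336). The round lamp-like thing is to its left, so I'll check finger clearance.

```bash
python3 - <<'E'
from wl import *
c,_=look("tmp")
l=np.array([(299,202),(440,210),(428,346),(291,336)])/3.+[200-.33,100-.33]
P=plane(c,l,.022)[:,:2];e=np.roll(P,-1,0)-P
print(P.mean(0).round(4),np.linalg.norm(e,axis=1).round(3),np.degrees(np.arctan2(e[:,1],e[:,0])).round(1))
rp=plane(c,[(222,240)],.02)[0][:2];print("round edge",rp.round(4),"dist",np.linalg.norm(rp-P.mean(0)))
print("rim corners",plane(c,[(408,197),(563,122),(632,309)],.03)[:,:2].round(4))
E
python3 goto.py 0.433 -0.108 0.005 -35
```

```text
[ 0.434  -0.1066] [0.043 0.044 0.044 0.044] [ -34.9 -125.1  144.    53.9]
round edge [ 0.323  -0.0981] dist 0.11128133605205517
rim corners [[ 0.5003 -0.1512]
 [ 0.643  -0.1607]
 [ 0.6429 -0.3801]]
jaw -35.0 turn units [ 0.    0.42 -0.01] j7 -0.57
jaw 145.0 turn units [-1.000e-02 -2.208e+01 -0.000e+00] j7 -0.57
t 10.35 pos [ 0.4333 -0.1076  0.1513] jawnow -31.7 w 0.0847 F [-0.7  0.2  0.4]
shift first, present axes: [ 0.    4.88 -0.02]  shift in final axes: [array([0.  , 4.88, 0.02])]
```

```bash
python3 -m crank '[0,0.9,0,0,0.4,0,85, 0,0.9,0,0,0,0,85, 0,0.9,0,0,0,0,85, 0,0.8,0,0,0,0,85, 0,0.6,0,0,0,0,85, 0,0.4,0,0,0,0,85, 0,0.25,0,0,0,0,85, 0,0.1,0,0,0,0,85, 0,0,0,0,0,0,85, 0,0,0,0,0,0,85, 0,0,0,0,0,0,36, 0,0,0,0,0,0,36, 0,0,0,0,0,0,36, 0,0,0,0,0,0,36, 0,0,0,0,0,0,36, 0,0,0,0,0,0,36, 0,0,0,0,0,0,36]' 40
python3 -m crank '[0,-0.3,0,0,0,0,36, 0,-0.6,0,0,0,0,36, 0,-0.9,0,0,0,0,36, 0,-0.9,0,0,0,0,36, 0,-0.9,0,0,0,0,36, 0,-0.4,0,0,0,0,36, 0,0,0,0,0,0,36]'
python3 - <<'E'
from wl import *
look("w7")
E
python3 goto.py 0.571 -0.211 0.12 0
```

```text
time_s: 12.05
ee_pos: [0.4339, -0.1078, 0.0067]
tcp_rot: [-0.674, 0.674, -0.213, 0.213]
force: [-0.5, 0.6, 6.3]
width: 0.0441
time_s: 12.75
ee_pos: [0.4347, -0.1081, 0.1277]
tcp_rot: [0.674, -0.674, 0.212, -0.214]
force: [1.5, 0.6, -1.6]
width: 0.0442
jaw 0.0 turn units [ 0.   -4.38  0.01] j7 -0.65
jaw 180.0 turn units [-1.000e-02  1.812e+01  0.000e+00] j7 -0.65
t 12.8 pos [ 0.4339 -0.1079  0.1265] jawnow -35.0 w 0.0443 F [-0.2  0.4 -1.2]
shift first, present axes: [ 5.72  0.22 -0.19]  shift in final axes: [array([-4.57,  0.22,  3.44])]
```

View pics/w7.png

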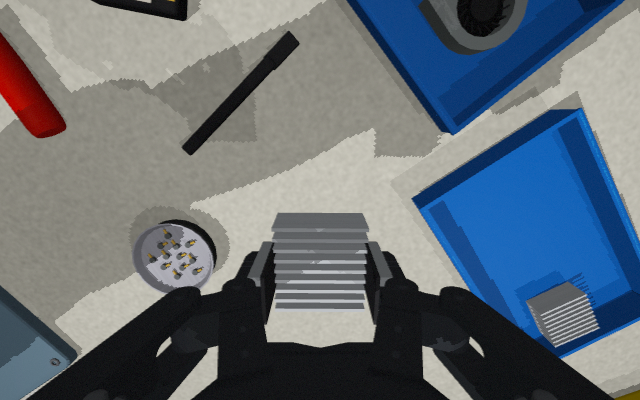

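```bash
python3 -m crank '[0.6,0,0,0,0,0,36, 0.9,0,0,0,0,0,36, 0.9,0,0,0,0,0,36, 0.9,0,0,0,0,0,36, 0.9,0.1,-0.1,0,0,0,36, 0.9,0.1,-0.1,0,0,0,36, 0.6,0,0,0,0,0,36, 0,0,0,0,-0.8,0,36, 0,0,0,0,-0.9,0,36, 0,0,0,0,-0.9,0,36, 0,0,0,0,-0.9,0,36, 0,0,0,0,-0.9,0,36, 0,0,0,0,0,0,36, 0,0,0,0,0,0,36]'
python3 - <<'E'
from wl import *
look("w8")
E
python3 goto.py 0.571 -0.211 0.0107 0
```

```text
time_s: 14.2
ee_pos: [0.5695, -0.2105, 0.1188]
tcp_rot: [0.707, -0.707, 0.001, 0.001]
force: [0.3, 0.6, -0.7]
width: 0.0438
jaw 0.0 turn units [-0.    0.   -0.01] j7 0.01
jaw 180.0 turn units [-2.00e-02 -2.25e+01  1.00e-02] j7 0.01
t 14.25 pos [ 0.5697 -0.2105  0.1191] jawnow 0.0 w 0.0442 F [-0.1  0.8 -1. ]
shift first, present axes: [ 0.05  3.61 -0.02]  shift in final axes: [array([-0.04,  3.61,  0.02])]
```

View pics/w8.png

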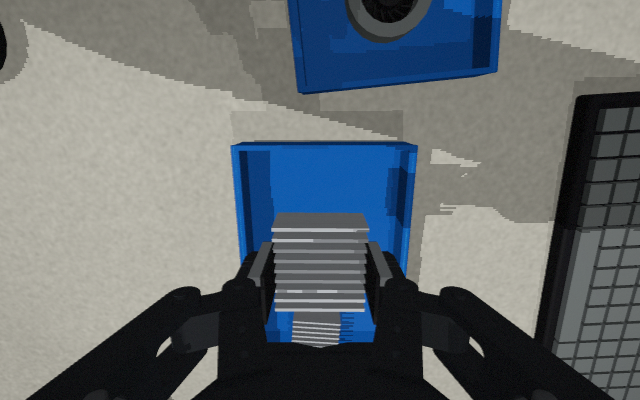

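```bash
python3 -m crank '[0,0.5,0,0,0,0,36, 0,0.8,0,0,0,0,36, 0,0.8,0,0,0,0,36, 0,0.6,0,0,0,0,36, 0,0.4,0,0,0,0,36, 0,0.2,0,0,0,0,36, 0,0.15,0,0,0,0,36, 0,0.08,0,0,0,0,36, 0,0.05,0,0,0,0,36, 0,0,0,0,0,0,36, 0,0,0,0,0,0,36]'
```

```text
time_s: 15.35
ee_pos: [0.5706, -0.2109, 0.0133]
tcp_rot: [-0.707, 0.707, 0.001, -0.001]
force: [0.6, -0.6, 0.0]
width: 0.0442
```

```bash
python3 -m crank '[0,0.08,0,0,0,0,36, 0,0.06,0,0,0,0,36, 0,0,0,0,0,0,36, 0,0,0,0,0,0,36]'
```

```text
time_s: 15.75
ee_pos: [0.5708, -0.211, 0.0108]
tcp_rot: [-0.707, 0.707, 0.001, -0.001]
force: [-5.3, 0.5, 18.0]
width: 0.0438
```

```bash
python3 -m crank '[0,-0.06,0,0,0,0,60, 0,0,0,0,0,0,60, 0,0,0,0,0,0,60, 0,-0.2,0,0,0,0,60, 0,-0.5,0,0,0,0,60, 0,-0.9,0,0,0,0,60, 0,-0.9,0,0,0,0,60, 0,-0.9,0,0,0,0,60,0,-0.9,0,0,0,0,60, 0,-0.5,0,0,0,0,80, 0,0,0,0,0,0,85]'
python3 - <<'E'
from wl import *
look("w9")
E
python3 goto.py 0.42 0.106 0.15 44
```

```text
time_s: 16.85
ee_pos: [0.5719, -0.2112, 0.1573]
tcp_rot: [-0.707, 0.708, 0.003, 0.001]
force: [0.0, 0.1, -0.6]
width: 0.0846
jaw 44.0 turn units [ 0.01 -5.48  0.01] j7 0.04
jaw 224.0 turn units [-1.000e-02  1.702e+01  1.000e-02] j7 0.04
t 16.9 pos [ 0.5707 -0.211   0.1553] jawnow 0.2 w 0.0852 F [ 0.4 -0.6 -0.6]
shift first, present axes: [-4.99  0.16 10.58]  shift in final axes: [array([ -3.73,   0.18, -11.09])]
```

View pics/w9.png

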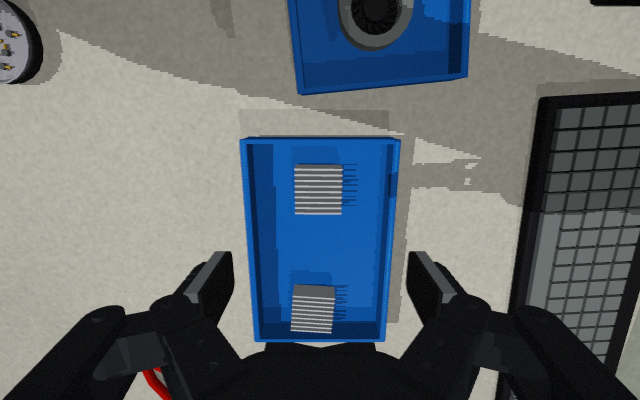

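Sink B is flat at (318,189), with the sorted sink at (312,310). The free slot between them is around row 250. Next is the battery.

```bash
python3 -m crank '[-0.3,0,0.6,0,0,0,85, -0.4,0,0.9,0,0,0,85, -0.4,0,0.9,0,0,0,85, -0.4,0,0.9,0,0,0,85, -0.4,0,0.9,0,0,0,85, -0.4,0,0.9,0,0,0,85, -0.4,0,0.9,0,0,0,85, -0.4,0,0.9,0,0,0,85, -0.4,0,0.9,0,0,0,85, -0.5,0,0.9,0,0,0,85, -0.5,0,0.9,0,0,0,85, -0.5,0.1,0.98,0,0,0,85, 0,0.1,0,0,-0.9,0,85, 0,0,0,0,-0.9,0,85, 0,0,0,0,-0.9,0,85, 0,0,0,0,-0.9,0,85, 0,0,0,0,-0.9,0,85, 0,0,0,0,-0.9,0,85, 0,0,0,0,0,0,85, 0,0,0,0,0,0,85]'
python3 - <<'E'
from wl import *
c,im=look("w10")
cv2.imwrite("pics/w10c.png",cv2.resize(im[100:280,200:440],None,fx=3,fy=3,interpolation=cv2.INTER_CUBIC))
E
```

```text
time_s: 18.9
ee_pos: [0.4186, 0.106, 0.1477]
tcp_rot: [0.658, -0.657, -0.26, 0.261]
force: [1.0, 0.1, -0.5]
width: 0.0852
```

View pics/w10c.png

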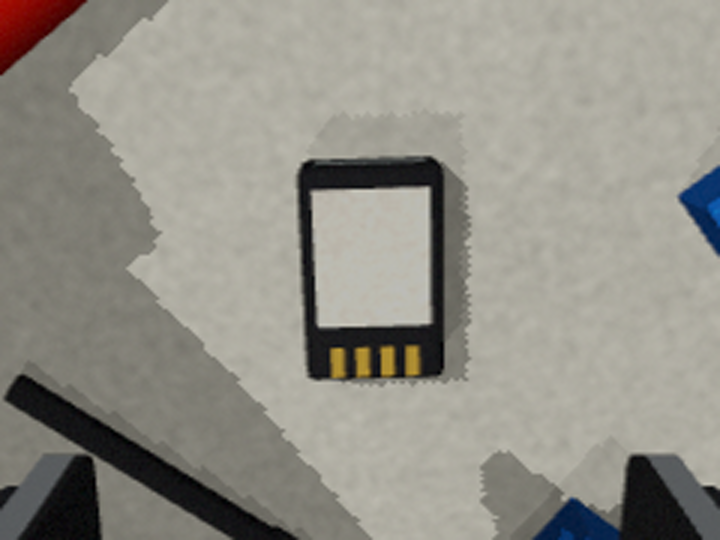

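View pics/w10.png

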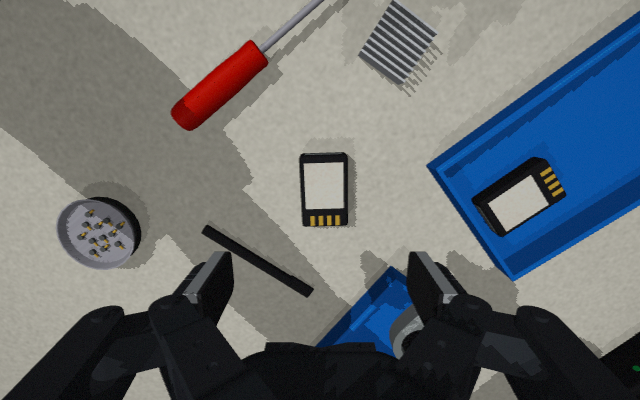

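The battery is black with a pale label and four brass contacts, corners (302,164), (441,160), (441,376) and (310,379) in the crop. I'll check clearances to the pen and the blower tray corner.

```bash
python3 - <<'E'
from wl import *
c,_=look("tmp")
l=np.array([(302,164),(441,160),(441,376),(310,379)])/3.+[200-.33,100-.33]
P=plane(c,l,.02)[:,:2];e=np.roll(P,-1,0)-P
C=P.mean(0)
print(C.round(4),np.linalg.norm(e,axis=1).round(3),np.degrees(np.arctan2(e[:,1],e[:,0])).round(1))
s=r.get_state();T=R.from_quat(s["tcp_rot"],scalar_first=True).as_matrix()
for n,p,z in (("pen",(313,293),.008),("penL",(204,230),.008),("bl tray",(393,267),.03),("bat tray corner",(429,166),.03)):
    q=plane(c,[p],z)[0][:2]; print(n,q.round(3),"tool x,z from centre",((q-C)@T[:2,[0,2]]).round(3))
rim=plane(c,[(429,166),(512,280)],.03)[:,:2];print(rim.round(4),np.degrees(np.arctan2(*(rim[1]-rim[0])[::-1])))
E
python3 goto.py 0.4195 0.107 0.006 43
```

```text
[0.42   0.1111] [0.042 0.07  0.042 0.069] [  44.9  -45.3 -135.4  134.3]
pen [0.492 0.017] tool x,z from centre [-0.012 -0.118]
penL [ 0.361 -0.005] tool x,z from centre [-0.122 -0.044]
bl tray [0.52  0.103] tool x,z from centre [ 0.067 -0.074]
bat tray corner [0.47  0.193] tool x,z from centre [0.092 0.025]
[[0.4698 0.1925]
 [0.6161 0.174 ]] -7.213728928832
jaw 43.0 turn units [-0.    0.03 -0.01] j7 0.04
jaw 223.0 turn units [-1.000e-02 -2.247e+01  1.000e-02] j7 0.04
t 19.0 pos [0.4189 0.1061 0.1481] jawnow 43.2 w 0.0851 F [-0.5 -0.3 -0.1]
shift first, present axes: [0.04 4.74 0.01]  shift in final axes: [array([-0.03,  4.74, -0.01])]
```

```bash
python3 -m crank '[0.13,0.9,0.08,0,-0.15,0,85, 0,0.9,0,0,0,0,85, 0,0.9,0,0,0,0,85, 0,0.8,0,0,0,0,85, 0,0.6,0,0,0,0,85, 0,0.4,0,0,0,0,85, 0,0.2,0,0,0,0,85, 0,0.05,0,0,0,0,85, 0,0,0,0,0,0,85, 0,0,0,0,0,0,85, 0,0,0,0,0,0,36, 0,0,0,0,0,0,36, 0,0,0,0,0,0,36, 0,0,0,0,0,0,36, 0,0,0,0,0,0,36, 0,0,0,0,0,0,36, 0,0,0,0,0,0,36]' 50
python3 -m crank '[0,-0.3,0,0,0,0,36, 0,-0.6,0,0,0,0,36, 0,-0.9,0,0,0,0,36, 0,-0.9,0,0,0,0,36, 0,-0.9,0,0,0,0,36, 0,-0.4,0,0,0,0,36, 0,0,0,0,0,0,36]'
python3 - <<'E'
from wl import *
look("w11")
E
python3 goto.py 0.570 0.345 0.13 -8
```

```text
time_s: 20.7
ee_pos: [0.4207, 0.1106, 0.0065]
tcp_rot: [-0.654, 0.654, 0.268, -0.268]
force: [-1.8, -0.3, 7.6]
width: 0.0438
time_s: 21.4
ee_pos: [0.4215, 0.1106, 0.1272]
tcp_rot: [-0.654, 0.655, 0.269, -0.267]
force: [0.4, -0.2, -0.8]
width: 0.0436
jaw -8.0 turn units [0.   6.57 0.01] j7 0.0
jaw 172.0 turn units [ 1.000e-02 -1.593e+01 -0.000e+00] j7 0.0
t 21.45 pos [0.4207 0.1103 0.1261] jawnow 44.5 w 0.0434 F [-1.5 -0.1 -1. ]
shift first, present axes: [ 9.03 -0.13  2.09]  shift in final axes: [array([-3.84, -0.13, -8.44])]
```

View pics/w11.png

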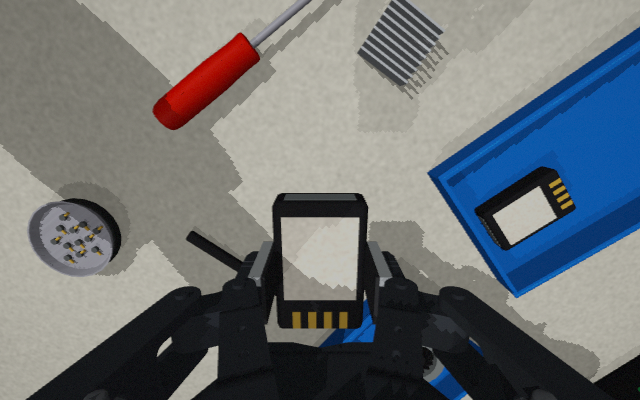

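```bash
python3 -m crank '[0.6,0,0.1,0,0,0,36, 0.8,0,0.2,0,0,0,36, 0.9,0,0.2,0,0,0,36, 0.9,0,0.2,0,0,0,36, 0.9,0,0.2,0,0,0,36, 0.9,0,0.2,0,0,0,36, 0.9,0,0.2,0,0,0,36, 0.9,0,0.2,0,0,0,36, 0.9,0,0.2,0,0,0,36, 0.9,0,0.2,0,0,0,36, 0.4,0,0.2,0,0,0,36, 0,0,0,0,0.7,0,36, 0,0,0,0,0.9,0,36, 0,0,0,0,1,0,36, 0,0,0,0,1,0,36, 0,0,0,0,1,0,36, 0,0,0,0,1,0,36, 0,0,0,0,1,0,36, 0,0,0,0,0,0,36, 0,0,0,0,0,0,36]'
python3 - <<'E'
from wl import *
look("w12")
E
python3 goto.py 0.571 0.343 0.0105 -8
```

```text
time_s: 23.45
ee_pos: [0.5679, 0.3445, 0.1249]
tcp_rot: [-0.705, 0.706, -0.05, 0.049]
force: [-0.6, 0.2, -1.1]
width: 0.0438
jaw -8.0 turn units [ 0.01 -0.   -0.01] j7 -1.01
jaw 172.0 turn units [1.00e-02 2.25e+01 1.00e-02] j7 -1.01
t 23.5 pos [0.5681 0.3446 0.1251] jawnow -8.0 w 0.0434 F [ 0.6 -0.6 -0.8]
shift first, present axes: [ 0.11  3.82 -0.03]  shift in final axes: [array([-0.1 ,  3.82,  0.04])]
```

View pics/w12.png

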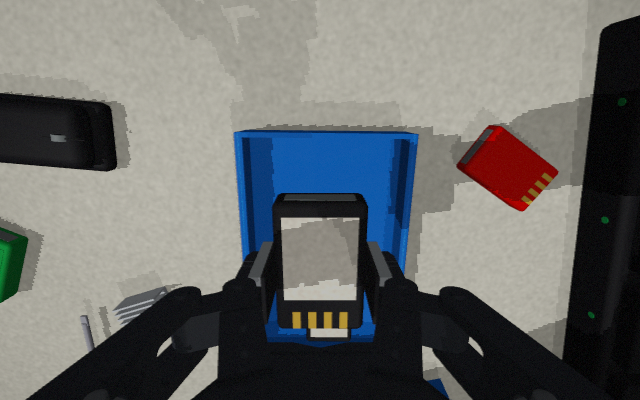

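```bash
python3 - <<'E'
from wl import *
c,_=look("tmp")
P=plane(c,[(236,132),(418,134)],.03)[:,:2];s=r.get_state();T=R.from_quat(s["tcp_rot"],scalar_first=True).as_matrix()
print(P.round(4),((P-s["ee_pos"][:2])@T[:2,[0,2]]).round(4))
E
```

```text
[[0.511  0.4115]
 [0.6511 0.3903]] [[-0.0661  0.0581]
 [ 0.0757  0.0568]]
```

```bash
python3 -m crank '[0.15,0.5,0,0,0,0,36, 0,0.8,0,0,0,0,36, 0,0.8,0,0,0,0,36, 0,0.6,0,0,0,0,36, 0,0.4,0,0,0,0,36, 0,0.3,0,0,0,0,36, 0,0.2,0,0,0,0,36, 0,0.1,0,0,0,0,36, 0,0.08,0,0,0,0,36, 0,0,0,0,0,0,36, 0,0,0,0,0,0,36]'
```

```text
time_s: 24.65
ee_pos: [0.5734, 0.3446, 0.0131]
tcp_rot: [0.705, -0.705, 0.05, -0.051]
force: [-0.5, 0.7, 0.6]
width: 0.0433
```

```bash
python3 -m crank '[0,0.07,0,0,0,0,36, 0,0.04,0,0,0,0,36, 0,0,0,0,0,0,36, 0,0,0,0,0,0,36]'
```

```text
time_s: 25.05
ee_pos: [0.5735, 0.3446, 0.0106]
tcp_rot: [0.705, -0.705, 0.05, -0.051]
force: [-2.3, -1.2, 8.7]
width: 0.0435
```

```bash
python3 -m crank '[0,0,0,0,0,0,60, 0,0,0,0,0,0,60, 0,0,0,0,0,0,60, 0,-0.2,0,0,0,0,60, 0,-0.5,0,0,0,0,60, 0,-0.9,0,0,0,0,60, 0,-0.9,0,0,0,0,60, 0,-0.9,0,0,0,0,60,0,-0.9,0,0,0,0,60, 0,-0.5,0,0,0,0,80, 0,0,0,0,0,0,85]'
python3 - <<'E'
from wl import *
look("w13")
E
python3 goto.py 0.377 0.240 0.15 8;python3 goto.py 0.377 0.240 0.15 -81
```

```text
time_s: 26.15
ee_pos: [0.5745, 0.3454, 0.1564]
tcp_rot: [0.706, -0.704, 0.049, -0.052]
force: [-0.6, 0.4, 0.7]
width: 0.0845
jaw 8.0 turn units [-0.01 -2.03  0.01] j7 -1.0
jaw 188.0 turn units [-2.000e-02  2.047e+01 -1.000e-02] j7 -1.0
t 26.2 pos [0.5735 0.3446 0.1543] jawnow -8.2 w 0.0848 F [ 0.5 -0.4 -0.4]
shift first, present axes: [-5.98  0.13 -4.39]  shift in final axes: [array([6.97, 0.14, 2.54])]
jaw -81.0 turn units [-0.01  9.1   0.  ] j7 -1.0
jaw 99.0 turn units [  0.   -13.4    0.02] j7 -1.0
t 26.2 pos [0.5735 0.3446 0.1543] jawnow -8.2 w 0.0848 F [ 0.5 -0.4 -0.4]
shift first, present axes: [-5.98  0.13 -4.39]  shift in final axes: [array([-2.42,  0.14,  7.02])]
```

View pics/w13.png

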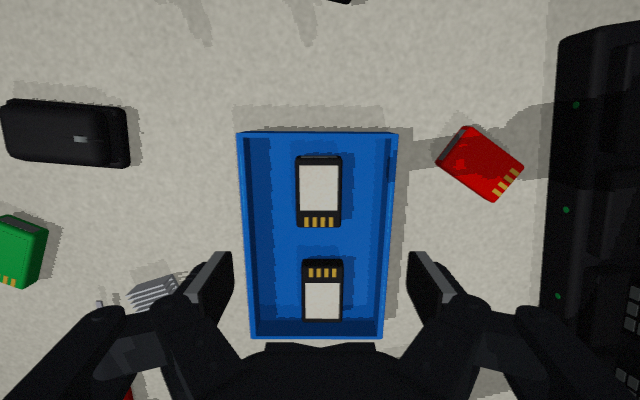

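The batteries lie flat at (318,190) and (322,290). Next is sink A, hovering first because the screwdriver shaft is close to it.

```bash
python3 -m crank '[-0.6,0,-0.4,0,0,0,85, -0.9,0,-0.6,0,0,0,85, -0.9,0,-0.7,0,0,0,85, -0.9,0,-0.7,0,0,0,85, -0.9,0,-0.7,0,0,0,85, -0.9,0,-0.7,0,0,0,85, -0.9,0.1,-0.6,0,0,0,85, 0,0,0,0,-0.7,0,85, 0,0,0,0,-0.7,0,85, 0,0,0,0,-0.6,0,85, 0,0,0,0,0,0,85, 0,0,0,0,0,0,85]'
python3 - <<'E'
from wl import *
c,im=look("w14")
cv2.imwrite("pics/w14c.png",cv2.resize(im[100:280,200:440],None,fx=3,fy=3,interpolation=cv2.INTER_CUBIC))
E
```

```text
time_s: 27.4
ee_pos: [0.3755, 0.239, 0.1495]
tcp_rot: [-0.705, 0.706, 0.046, -0.048]
force: [0.3, -0.5, 0.0]
width: 0.0851
```

View pics/w14c.png

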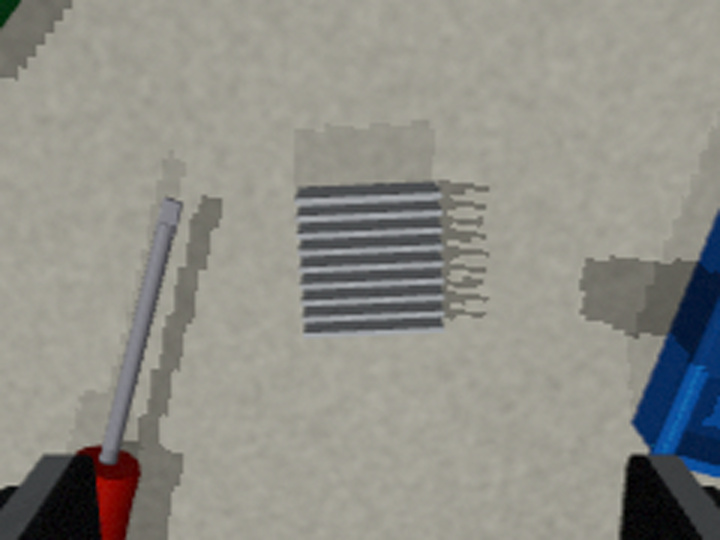

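View pics/w14.png

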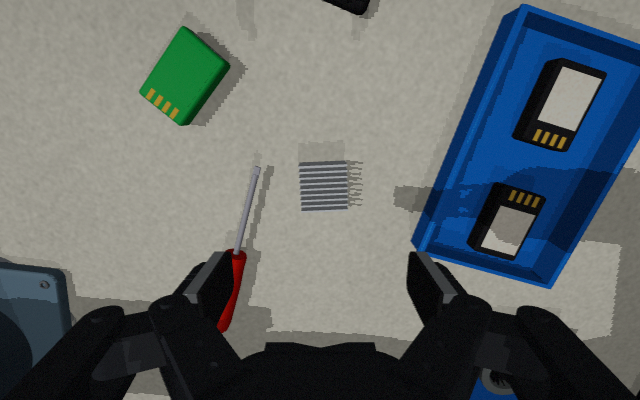

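```bash
python3 - <<'E'
from wl import *
c,_=look("tmp")
l=np.array([(297,190),(439,183),(443,326),(305,333)])/3.+[200-.33,100-.33]
P=plane(c,l,.022)[:,:2];e=np.roll(P,-1,0)-P
C=P.mean(0)
print(C.round(4),np.linalg.norm(e,axis=1).round(3),np.degrees(np.arctan2(e[:,1],e[:,0])).round(1))
s=r.get_state();T=R.from_quat(s["tcp_rot"],scalar_first=True).as_matrix()
for n,p in (("tip",(256,167)),("shaft",(243,225))):
    q=plane(c,[p],.005)[0][:2]; print(n,q.round(3),((q-C)@T[:2,[0,2]]).round(3))
E
python3 goto.py 0.377 0.240 0.0065 10
```

```text
[0.3775 0.2465] [0.043 0.046 0.044 0.046] [  10.5  -79.3 -169.2   99.7]
tip [0.311 0.253] [-0.065  0.015]
shaft [0.302 0.191] [-0.083 -0.045]
jaw 10.0 turn units [ 0.   -0.29 -0.01] j7 -0.82
jaw 190.0 turn units [1.000e-02 2.221e+01 0.000e+00] j7 -0.82
t 27.5 pos [0.3757 0.2393 0.1498] jawnow 7.7 w 0.0849 F [-0.7  0.   0.2]
shift first, present axes: [0.05 4.78 0.02]  shift in final axes: [array([-0.05,  4.78, -0.02])]
```

```bash
python3 -m crank '[0.09,0.5,0.2,0,-0.29,0,65, 0,0.9,0,0,0,0,65, 0,0.9,0,0,0,0,65, 0,0.9,0,0,0,0,65, 0,0.7,0,0,0,0,65, 0,0.5,0,0,0,0,65, 0,0.25,0,0,0,0,65, 0,0.1,0,0,0,0,65, 0,0,0,0,0,0,65, 0,0,0,0,0,0,65, 0,0,0,0,0,0,36, 0,0,0,0,0,0,36, 0,0,0,0,0,0,36, 0,0,0,0,0,0,36, 0,0,0,0,0,0,36, 0,0,0,0,0,0,36]' 40
python3 -m crank '[0,-0.3,0,0,0,0,36, 0,-0.6,0,0,0,0,36, 0,-0.9,0,0,0,0,36, 0,-0.9,0,0,0,0,36, 0,-0.9,0,0,0,0,36, 0,-0.4,0,0,0,0,36, 0,0,0,0,0,0,36]'
python3 - <<'E'
from wl import *
look("w15")
E
python3 goto.py 0.569 -0.281 0.13 0
```

```text
time_s: 29.1
ee_pos: [0.3783, 0.246, 0.0086]
tcp_rot: [0.704, -0.704, -0.062, 0.062]
force: [-1.3, -0.8, 7.0]
width: 0.0438
time_s: 29.8
ee_pos: [0.379, 0.2462, 0.1293]
tcp_rot: [0.705, -0.704, -0.063, 0.061]
force: [0.2, 0.3, -1.2]
width: 0.0439
jaw 0.0 turn units [-0.    1.26  0.01] j7 -0.83
jaw 180.0 turn units [ 1.000e-02 -2.124e+01  0.000e+00] j7 -0.83
t 29.85 pos [0.3783 0.2456 0.128 ] jawnow 10.1 w 0.044 F [-0.8  0.7 -0.8]
shift first, present axes: [  3.19  -0.06 -18.4 ]  shift in final axes: [array([-6.36, -0.07, 17.55])]
```

View pics/w15.png

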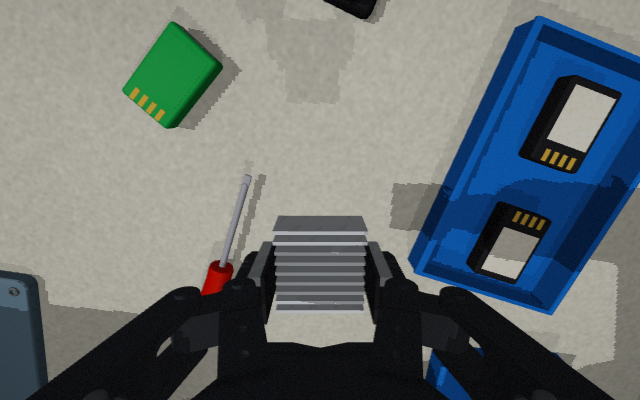

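```bash
python3 -m crank '[0.1,0,-0.4,0,0,0,36, 0.15,0,-0.7,0,0,0,36, 0.16,0,-0.9,0,0,0,36, 0.16,0,-0.9,0,0,0,36, 0.16,0,-0.9,0,0,0,36, 0.16,0,-0.9,0,0,0,36, 0.16,0,-0.9,0,0,0,36, 0.16,0,-0.9,0,0,0,36, 0.16,0,-0.9,0,0,0,36, 0.16,0,-0.9,0,0,0,36, 0.16,0,-0.9,0,0,0,36, 0.16,0,-0.9,0,0,0,36, 0.16,0,-0.9,0,0,0,36, 0.16,0,-0.9,0,0,0,36, 0.16,0,-0.9,0,0,0,36, 0.16,0,-0.9,0,0,0,36, 0.16,0,-0.9,0,0,0,36, 0.16,0,-0.9,0,0,0,36, 0.16,0,-0.9,0,0,0,36, 0.16,0,-0.9,0,0,0,36]'
python3 -m crank '[0.1,0,-0.8,0,0,0,36, 0,0,-0.3,0,0.6,0,36, 0,0,0,0,0.66,0,36, 0,0,0,0,0,0,36, 0,0,0,0,0,0,36]'
python3 - <<'E'
from wl import *
c,im=look("w16")
E
python3 goto.py 0.569 -0.281 0.0126 0
```

```text
time_s: 31.85
ee_pos: [0.5598, -0.2506, 0.1256]
tcp_rot: [0.705, -0.704, -0.061, 0.063]
force: [0.9, 0.3, -0.8]
width: 0.044
time_s: 32.35
ee_pos: [0.569, -0.2807, 0.1264]
tcp_rot: [0.707, -0.707, -0.0, 0.002]
force: [0.0, -0.3, -0.0]
width: 0.0438
jaw 0.0 turn units [-0.    0.02 -0.01] j7 0.15
jaw 180.0 turn units [-2.000e-02 -2.248e+01  1.000e-02] j7 0.15
t 32.4 pos [ 0.5693 -0.2805  0.1268] jawnow 0.2 w 0.0441 F [-0.  -0.3 -0.8]
shift first, present axes: [-0.    3.81 -0.02]  shift in final axes: [array([0.01, 3.81, 0.02])]
```

View pics/w16.png

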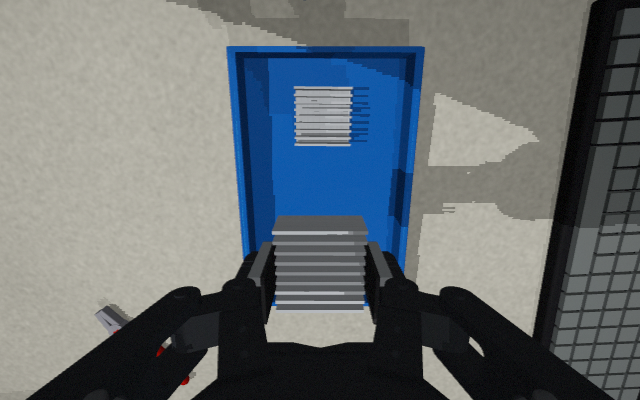

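```bash
python3 - <<'E'
from wl import *
c,_=look("tmp")
print("sinkB",plane(c,[(295,87),(352,87),(353,145),(295,145)],.026)[:,:2].round(4).tolist())
d=get_image("wrist")
st=dict(ee_pos=np.array([.5707,-.211,.1553]),tcp_rot=np.array([-.707,.707,.002,.001]))
c=cam(d,st)
print("w9 sinkB",plane(c,[(295,165),(342,165),(342,213),(295,213)],.026)[:,:2].round(4).tolist())
im=cv2.imread("pics/w9.png");cv2.imwrite("pics/w9c.png",cv2.resize(im[270:350,260:380],None,fx=5,fy=5))
print("w9 sorted",plane(c,[(293,286),(335,286),(334,331),(291,331)],.026)[:,:2].round(4).tolist())
E
```

```text
sinkB [[0.5494, -0.1888], [0.593, -0.1886], [0.5953, -0.2324], [0.5485, -0.2326]]
w9 sinkB [[0.548, -0.1843], [0.5911, -0.1843], [0.5922, -0.2309], [0.5469, -0.2309]]
w9 sorted [[0.5431, -0.3112], [0.5868, -0.3112], [0.5866, -0.3675], [0.5395, -0.3674]]
```

View pics/w9c.png

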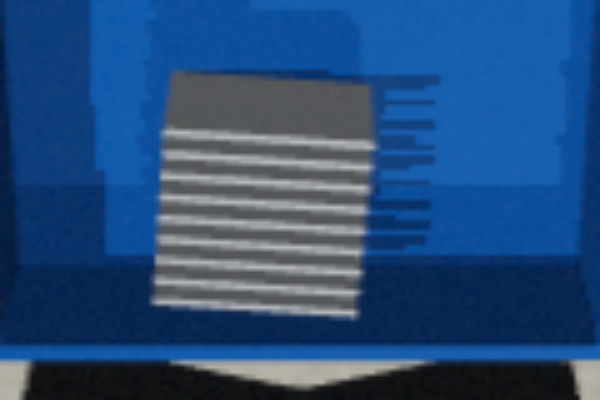

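The held sink will span y −0.303 to −0.258, between sink B (edge −0.232) and the sorted sink (edge about −0.324). That leaves over 20 mm each side, so I'll lower it.

```bash
python3 -m crank '[0,0.5,0,0,0,0,36, 0,0.8,0,0,0,0,36, 0,0.8,0,0,0,0,36, 0,0.6,0,0,0,0,36, 0,0.4,0,0,0,0,36, 0,0.3,0,0,0,0,36, 0,0.15,0,0,0,0,36, 0,0.1,0,0,0,0,36, 0,0.05,0,0,0,0,36, 0,0,0,0,0,0,36, 0,0,0,0,0,0,36]'
```

```text
time_s: 33.6
ee_pos: [0.5704, -0.2809, 0.0173]
tcp_rot: [-0.707, 0.707, 0.0, 0.0]
force: [-0.2, -0.8, 0.2]
width: 0.0437
```

```bash
python3 -m crank '[0,0.08,0,0,0,0,36, 0,0.06,0,0,0,0,36, 0,0.04,0,0,0,0,36, 0,0,0,0,0,0,36, 0,0,0,0,0,0,36]'
```

```text
time_s: 34.1
ee_pos: [0.5702, -0.2808, 0.0126]
tcp_rot: [-0.707, 0.707, 0.0, -0.0]
force: [-3.4, 1.3, 11.7]
width: 0.044
```

```bash
python3 -m crank '[0,-0.03,0,0,0,0,60, 0,0,0,0,0,0,60, 0,0,0,0,0,0,60, 0,-0.2,0,0,0,0,60, 0,-0.5,0,0,0,0,60, 0,-0.9,0,0,0,0,60, 0,-0.9,0,0,0,0,60, 0,-0.9,0,0,0,0,60,0,-0.9,0,0,0,0,60, 0,-0.9,-0.5,0,0,0,80, 0,-0.5,-0.9,0,0,0,85, 0,0,-0.9,0,0,0,85, 0,0,-0.9,0,0,0,85, 0,0,0,0,0,0,85, 0,0,0,0,0,0,85]'
python3 - <<'E'
from wl import *
c,im=look("w17")
cv2.imwrite("pics/scene9.png",get_image("scene")["frame"]);t=get_image("top")["frame"]
cv2.imwrite("pics/top9.png",cv2.resize(t[110:260,140:480],None,fx=2.3,fy=2.3,interpolation=cv2.INTER_CUBIC))
E
```

```text
time_s: 35.6
ee_pos: [0.5699, -0.3771, 0.1841]
tcp_rot: [-0.707, 0.707, -0.0, 0.001]
force: [-0.2, 1.3, 1.4]
width: 0.0851
```

View pics/w17.png

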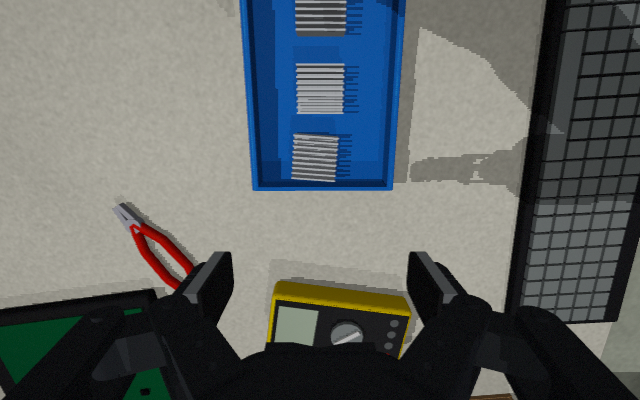

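View pics/scene9.png

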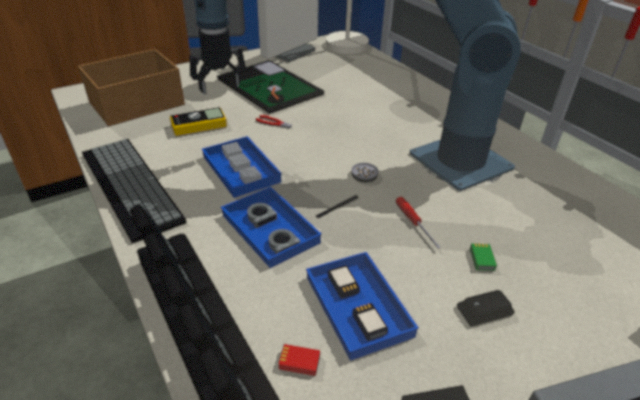

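View pics/top9.png

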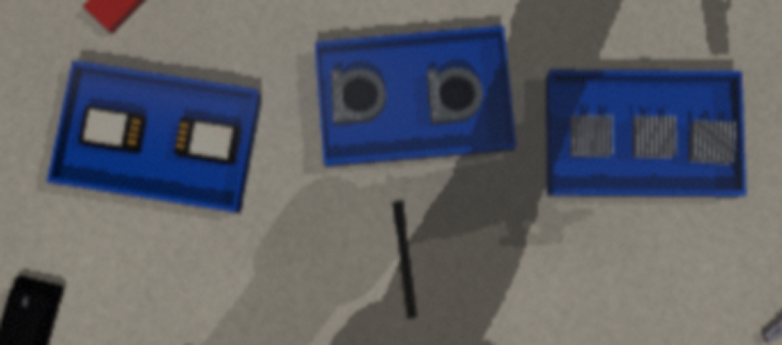

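The wrist, scene and top views agree: all seven parts lie flat and separate in their trays, and the gripper is clear and empty. I'm handing in.

```bash
python3 - <<'E'
from rig import job
print(job.sign_off())
E
```

```text
the job is handed in; nothing more can be done
None
```

I put the blower, both heat sinks and the battery into the trays already holding their kind, then handed in at about 36 s of the 96 s. Each part was lowered until light floor contact (6–18 N), released with a small opening, and the gripper withdrawn.

**Last checks:** the final wrist, scene and top pictures show all seven parts lying flat and apart in the right trays. The gripper was open and about 18 cm up, touching nothing. I judged tilt by eye and did not measure it.

**Disagreements:** the top and wrist cameras differed by up to 8 mm on where a part lay. I went with the wrist view for the grasps, and all four held. Measured grip widths came out 1–1.5 mm under the stated sizes. The fingertips met the bench with the TCP reading 4–9 mm above it, so I set each release height from its own grasp.

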